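# Turn the chisel end for end into its bench rest

### The job

The wood chisel was left on the bench with its cutting edge pointing back at you. Pick it up, turn it end for end and set it in the two-post wooden tool rest, handle down in the wide saddle at the near end and blade lying in the narrow slot at the far end, so that the edge points away from you. Leave the yellow and the blue screwdriver where they lie.

Things in the scene. Friction and masses are not known exactly. Their poses are not given: they have to be found in the camera images.
- chisel: Wood chisel, 263 mm long, 0.16 kg: turned wooden handle (y = +13 to +131 mm, 28 mm thick) and bright steel blade (y = -24 to -132 mm, 18 mm wide in x, 6 mm thick, its underside at z = 11 mm). Origin mid-length, level with the underside of the handle (14 mm below the axis); y runs towards the handle. It lies on its handle on the bench. Grip across the handle at about y = +45 mm.
- chisel_edge (a point): The cutting edge of the chisel: the middle of the blade's far end, at y = -132 mm, z = +14 mm of the chisel's frame.
- tool_rest: Fixed wooden rest, red-brown base 232 x 84 x 12 mm with two pale posts 20 mm thick; x runs along it, away from the robot. Near post at x = -100 mm: wide saddle for the handle. Far post at x = +70 mm: narrow slot for the blade. Origin on the bench, under the chisel's place: a chisel in place has its origin at x = 0, y = 0, z = 40 mm here, handle to -x, edge at x = +132 mm.
- yellow_screwdriver: Loose screwdriver with a fluted yellow handle and steel blade, 222 mm long, 29 mm thick. Not to be moved. Origin: half way along, at the underside; y runs towards the handle.
- blue_screwdriver: Loose screwdriver with a fluted blue handle and steel blade, 207 mm long, 29 mm thick. Not to be moved. Origin: half way along, at the underside; y runs towards the handle.
- rest_slot (a point): Middle of the floor of the narrow slot in the far post, 50 mm above the bench; the slot is 24 mm wide at its floor. The wide saddle in the near post, 170 mm nearer the robot, has its floor 40 mm above the bench and is 36 mm wide there. Flared horns on both open upward to about 25 mm above the floors.

How it is judged:
At the end, for the whole second after the job is handed in: The chisel lies still in the rest, handle in the near saddle and edge pointing away: its origin within 20 mm along the rest, 12 mm across it and 10 mm in height of its seat, its edge at the far end, within 20 mm across the rest and 10 mm in height (x of chisel in the frame of tool_rest between -0.02 and 0.02 m and y of chisel in the frame of tool_rest between -0.012 and 0.012 m and z of chisel in the frame of tool_rest between 0.03 and 0.05 m and x of chisel_edge in the frame of tool_rest above 0.1 m and y of chisel_edge in the frame of tool_rest between -0.02 and 0.02 m and z of chisel_edge in the frame of tool_rest between 0.044 and 0.064 m and linear speed of chisel below 0.02 m/s); the robot touches nothing.
It fails at once if the yellow screwdriver is displaced by more than 30 mm (distance of yellow_screwdriver from where it was at the start of the episode above 0.03 m).
It fails at once if the blue screwdriver is displaced by more than 30 mm (distance of blue_screwdriver from where it was at the start of the episode above 0.03 m).
It also fails if it takes over 35 s, if anything falls off the work surface, if the arm or the gripper's body presses on something with over 40 N, if the wrist force passes 120 N, or if a joint passes its speed limit or range.

### The arm

A 6-joint arm with a two-finger parallel gripper is mounted at the origin on a cart in front of the work surface, level with it; the furniture and walls round the work are solid. World frame = base frame: x ahead of the robot, y to its left, z up, the work surface at z = 0. Lengths are in m, angles in rad, forces in N, time in s.
With the tool pointing down it reaches from about 0.425 to 0.95 m from the base axis. Payload 3.5 kg.
Tool frame: the origin (TCP) lies on the centre line of the jaws, within the pads' length; the fingertips stand 11 mm ahead of it and the grasp point (between the pads) lies 8 mm behind it; z points along the fingers, y is the line along which they close (so a half turn about z gives the same grasp; the last joint's range is limited). The gripper opens to 85 mm and grips with 20 to 120 N. Pads are 22 mm wide; open, the fingers measure 114 mm over their backs; the gripper's body (76 mm by 85 mm) begins 54 mm behind the grasp point. The pads swing forward as they close: fully open they stand 13 mm farther back than shut.
Start: joints at [-0.15, 0.286, 1.577, -0, 1.279, -0.15], TCP at [0.675, 0, 0.242] pointing down, gripper open.
Joint ranges: [-2.77, 2.77], [-0.9, 2.22], [0.21, 2.48], [-1.53, 4.67], [0.24, 2.81], [-2.84, 2.84]. Speed limits (rad/s): [2.79, 2.79, 3.14, 3.14, 3.14, 3.14].

### API

Orientations are given as a unit quaternion [x, y, z, w].
In Python, from plant import ctrl gives the robot as it stands.
- The arm moves only by the tool step_arm, never from a script. Its argument "motion" is a list of rows, each an object with "offset": the shift along the tool's x, y, z in m, a list of three; "twist": the turn about the tool's z in degrees. A call has 1 to 12 rows; each row is the pose to reach, as a shift and turn from the pose commanded when the call began, along the tool's axes at that moment; what a row does not reach only later rows make up. A row lasts 1/10 s, in which the tool goes at most 50 mm and 8.59 degrees, less where a joint would pass 70% of its speed; a pose out of reach is approached as far as the arm can. A call with a gripper value outside its range is refused whole. "gripper" is the finger opening in m, from 0 to 0.0854, set as the call begins (left out, the last holds). The fingers move at their own pace and stop on an object; "grip_force" is the grip in N (left out, the last holds). Time passes only in rows, so rows that repeat a pose let the fingers close. It gives the time, the measured TCP pose, the force, the opening and the grip force at its end, in the units of the state.
- ctrl.get_state(): the state, without advancing time (a new reading comes with each control period).
- ctrl.read_camera(name): name is "scene" or "side" or "wrist"; returns the picture (480x640x3 uint8, blue, green, red); there is no depth.
- ctrl.calibration(name): a dict with "fx", "fy", "cx", "cy" (pixels), "k1" (the pictures are not rectified: a ray, as slopes to the right and down, at radius r is drawn at 1 + k1 r^2 times it, then the intrinsics apply), "cam_to_world" (4x4, takes a point from camera to world coordinates). Camera axes: x right, y up, looking along -z (the intrinsics and any distortion apply to the point x, -y, -z); pixel columns grow to the right and rows downward; lengths in m; the calibration is good to about 2 mm. A picture is of the moment at which its call begins: read the wrist's pose just before it. calibration takes no time and is no camera call; for the wrist camera it gives the pose at the moment of the call.
- ctrl.sign_off(): hands the job in; it is judged then, once.
The state is a dict: "time": time; "qpos": joint angles; "dq": joint speeds; "joint_efforts": joint torques, N m; "eef_pos": TCP position; "tcp_rot": TCP orientation; "contact_force": force on the tool from outside, world axes, zero at the start; "wrist_torque": the same for the moment, N m; "opening": opening from 0.0 (shut) to 1.0 (fully open); "finger_force": force on a finger pad.
Only numpy, scipy, OpenCV 4.12 (cv2) and the standard library are available. Lean on these libraries where they do the work, as an engineer would, in place of code of your own. Each camera call takes 0.05 s, during which the arm holds its last target. There are 200 camera calls.

## Working session

There is one attempt and no reset: what is moved stays moved. The work goes in short steps, Python scripts to look and compute and a tool call to move; the robot and the scene stay as the last step left them, time stands still between calls to the robot, and variables do not carry over. Pictures are saved under pics/ and viewed, at most 10 in all, crops included, and the job is handed in when it is done.

Besides the shell and the picture viewer there is one more tool, called as a command line: name --argument value ..., lists and objects as JSON in quotes. step_arm: Moves the arm, as the interface text tells. Its arguments: {"type":"object","properties":{"motion":{"type":"array"},"gripper":{"type":"number"},"grip_force":{"type":"number"}},"required":["motion"]}

```bash
mkdir -p pics
cat > h.py <<'E'
import numpy as np, cv2
from plant import ctrl
def ray(c,u,v):
    K=np.array([[c['fx'],0,c['cx']],[0,c['fy'],c['cy']],[0,0,1.]])
    p=cv2.undistortPoints(np.array([[[u,v]]],float),K,np.array([c['k1'],0,0,0.]))[0,0] if abs(c['k1'])>0 else np.array([(u-c['cx'])/c['fx'],(v-c['cy'])/c['fy']])
    # k1 model: drawn=r(1+k1 r^2), same as OpenCV
    T=np.array(c['cam_to_world']); return T[:3,3],T[:3,:3]@np.array([p[0],-p[1],-1.])
def onplane(c,u,v,z):
    o,d=ray(c,u,v); return o+d*(z-o[2])/d[2]
E
python3 - <<'E'
from h import *
for n in ("scene","wrist"):
    cv2.imwrite(f"pics/{n}0.png",ctrl.read_camera(n)); c=ctrl.calibration(n); print(n,c)
print(ctrl.get_state())
E
```

```text
scene {'fx': 532.8967440655816, 'fy': 532.8967440655816, 'cx': 324.39061420991663, 'cy': 242.87526071059793, 'k1': -0.12018208867094202, 'cam_to_world': array([[-0.73128071,  0.28886111, -0.61788978, -0.20642673],
       [-0.68170176, -0.3395591 ,  0.64806044,  0.76976409],
       [-0.02261064,  0.89513065,  0.44523015,  0.57934698],
       [ 0.        ,  0.        ,  0.        ,  1.        ]])}
wrist {'fx': 412.8196169199985, 'fy': 412.8196169199985, 'cx': 320.9076825054172, 'cy': 236.23915493463028, 'k1': -0.027324926848484664, 'cam_to_world': array([[ 9.99996857e-01,  2.39139724e-04,  2.49587318e-03,
         6.75524798e-01],
       [-8.91755571e-04,  9.64275545e-01,  2.64899750e-01,
         6.67123631e-02],
       [-2.34336142e-03, -2.64901143e-01,  9.64272728e-01,
         3.71758012e-01],
       [ 0.00000000e+00,  0.00000000e+00,  0.00000000e+00,
         1.00000000e+00]])}
{'time': 0.1, 'qpos': array([-1.50010497e-01,  2.87104884e-01,  1.57805797e+00,  1.26601663e-05,
        1.27858262e+00, -1.50003121e-01]), 'dq': array([ 0.00118829, -0.00119855, -0.00312817,  0.00023258,  0.00173845,
       -0.00135872]), 'joint_efforts': array([ 1.14915063e-03, -4.07295120e+01, -2.93698221e+01, -1.06323112e-04,
        3.42678482e-03, -4.41654265e-06]), 'eef_pos': array([6.74423046e-01, 1.12633559e-04, 2.41052105e-01]), 'tcp_rot': array([ 7.07110273e-01,  7.07102470e-01, -6.33962864e-04, -8.69931957e-04]), 'contact_force': array([-0.07022977, -0.04891346,  0.12239514]), 'wrist_torque': array([ 0.00797748, -0.00096131,  0.06727861]), 'finger_force': 0.0, 'opening': 0.9958251137489238}
```

View pics/scene0.png

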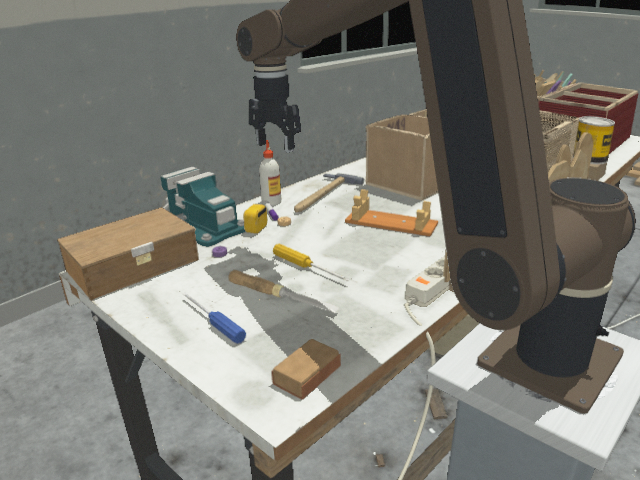

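View pics/wrist0.png

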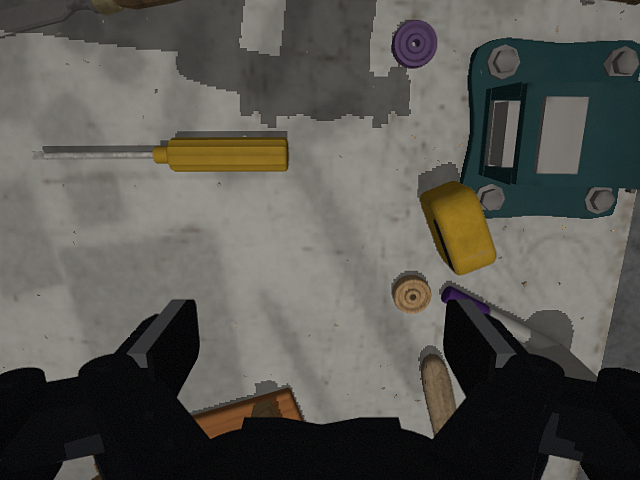

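The scene view shows the chisel (handle 230,275 to 281,291, edge near 335,313), with yellow at 275–345,250–285, blue at 185–245,297–340, and the rest with its orange base at 345–437,210–235. The wrist view shows yellow at 35–288,155, the chisel's corner at the upper left, and the rest at the bottom, half hidden.

Run:
```python
from h import *
c=ctrl.calibration("scene")
for n,u,v,z in [("handle end",230,275,.014),("handle front",279,290,.014),("edge",335,313,.014),("yel end",275,249,.014),("yel tip",346,285,.014),("blue end",243,338,.014),("blue tip",185,297,.014)]:
    print(n,onplane(c,u,v,z).round(3))
im=cv2.imread("pics/scene0.png"); hsv=cv2.cvtColor(im,cv2.COLOR_BGR2HSV)
m=cv2.inRange(hsv,(5,150,120),(16,255,255)); m[:190]=0;m[250:]=0;m[:,:335]=0;m[:,445:]=0
cs,_=cv2.findContours(m,cv2.RETR_EXTERNAL,cv2.CHAIN_APPROX_NONE)
k=max(cs,key=cv2.contourArea); print(cv2.contourArea(k),cv2.boundingRect(k))
h=cv2.convexHull(k)[:,0]
P=np.array([onplane(c,u,v,.012)[:2] for u,v in h]); r=cv2.minAreaRect((P*1000).astype(np.float32)); print(r, cv2.boxPoints(r))
x=cv2.resize(im[180:350,170:450],None,fx=2.8,fy=2.8,interpolation=cv2.INTER_CUBIC); cv2.imwrite("pics/crop.png",x)
```

```text
handle end [0.627 0.192 0.014]
handle front [0.502 0.164 0.014]
edge [0.36  0.151 0.014]
yel end [0.644 0.045 0.014]
yel tip [0.412 0.06  0.014]
blue end [0.43  0.317 0.014]
blue tip [0.625 0.309 0.014]
592.0 (356, 211, 60, 22)
((539.7426147460938, -259.1065673828125), (151.0845184326172, 90.05715942382812), 18.585420608520508) [[ 453.78848 -240.50294]
 [ 482.49136 -325.8636 ]
 [ 625.6968  -277.7102 ]
 [ 596.9939  -192.34955]]
```

View pics/crop.png

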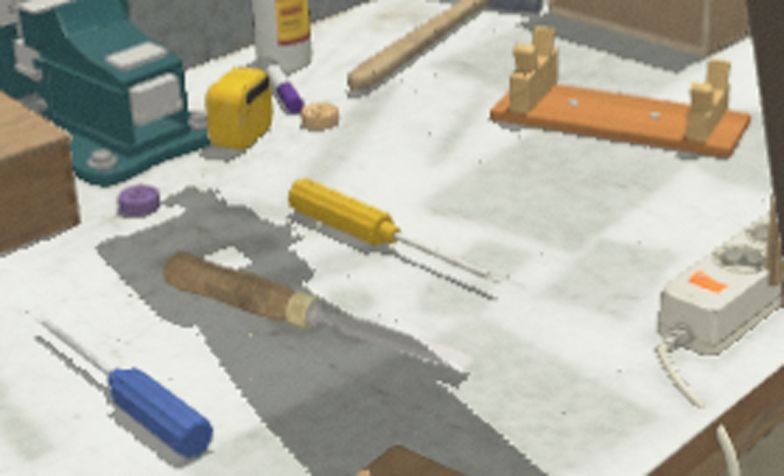

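The crop shows the chisel handle end at about (.63,.19) and the edge at about (.36,.15). The rest has its slot post on the left (far end) and its saddle post on the right. First I'll get a closer look at the rest with the empty hand.

step_arm --motion '[{"offset":[-0.04,-0.02,-0.06],"twist":0},{"offset":[-0.08,-0.04,-0.06],"twist":0},{"offset":[-0.12,-0.06,-0.06],"twist":0},{"offset":[-0.16,-0.08,-0.06],"twist":0},{"offset":[-0.2,-0.1,-0.06],"twist":0},{"offset":[-0.24,-0.12,-0.06],"twist":0},{"offset":[-0.28,-0.135,-0.06],"twist":0},{"offset":[-0.28,-0.135,-0.06],"twist":0},{"offset":[-0.28,-0.135,-0.06],"twist":0},{"offset":[-0.28,-0.135,-0.06],"twist":0}]'

```text
time: 1.1
eef_pos: [0.5402, -0.279, 0.3019]
tcp_rot: [0.707, 0.707, 0.0, -0.0]
contact_force: [-0.1, 0.3, -0.6]
opening: 0.997
finger_force: 0.0
```

Run:
```python
from h import *
c=ctrl.calibration("wrist"); im=ctrl.read_camera("wrist"); cv2.imwrite("pics/rest.png",im)
import pickle; pickle.dump(c,open("rest.pkl","wb"))
hsv=cv2.cvtColor(im,cv2.COLOR_BGR2HSV)
m=cv2.inRange(hsv,(3,130,70),(16,255,255))
cs,_=cv2.findContours(m,cv2.RETR_EXTERNAL,cv2.CHAIN_APPROX_NONE)
for k in sorted(cs,key=cv2.contourArea)[-3:]:
    h=cv2.convexHull(k)[:,0]
    P=np.array([onplane(c,u,v,.012)[:2] for u,v in h]); r=cv2.minAreaRect((P*1000).astype(np.float32)); print(cv2.contourArea(k),cv2.boundingRect(k),r)
```

```text
757.5 (411, 109, 33, 80) ((648.157470703125, -238.31784057617188), (13.108039855957031, 82.44049072265625), 19.13646125793457)
802.5 (208, 177, 36, 78) ((443.2459411621094, -307.2771911621094), (19.370384216308594, 82.83037567138672), 13.525550842285156)
11526.0 (245, 121, 165, 123) ((546.6597290039062, -272.60247802734375), (151.91307067871094, 82.34730529785156), 18.7099552154541)
```

View pics/rest.png

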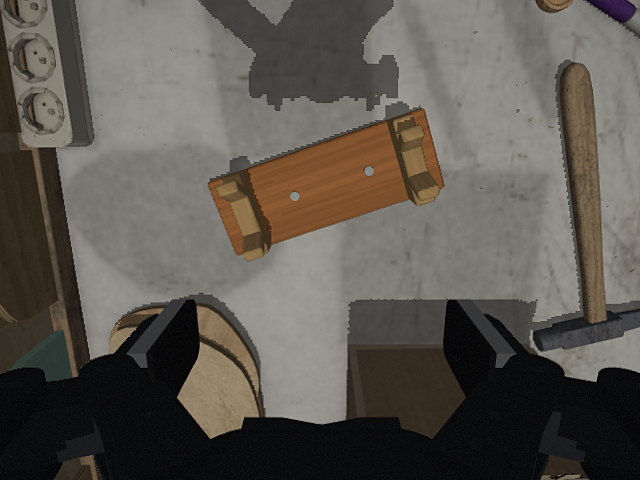

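The rest is seen clear: its base spans 208–444 px in columns and 109–256 in rows, with yaw about 18.7° and origin about (.560,-.268). There is a bin below it (from 348,345) and a pale object at (180,360). Next I move over the chisel with the jaws turned.

step_arm --motion '[{"offset":[0.04,0,0],"twist":-8},{"offset":[0.08,0,0.0],"twist":-16},{"offset":[0.12,0,0],"twist":-24},{"offset":[0.16,0,0],"twist":-33},{"offset":[0.2,0,0],"twist":-41},{"offset":[0.24,0,0],"twist":-49},{"offset":[0.28,0,0.01],"twist":-57},{"offset":[0.32,0,0.02],"twist":-65},{"offset":[0.36,0,0.03],"twist":-74},{"offset":[0.4,0,0.04],"twist":-82},{"offset":[0.43,0,0.04],"twist":-90},{"offset":[0.455,0,0.04],"twist":-98}]'

```text
time: 2.35
eef_pos: [0.5388, 0.1785, 0.2618]
tcp_rot: [-0.075, 0.997, 0.0, -0.001]
contact_force: [0.5, 0.7, -0.3]
opening: 1.0
finger_force: 0.0
```

step_arm --motion '[{"offset":[0,0,0],"twist":0},{"offset":[0,0,0],"twist":0},{"offset":[0,0,0],"twist":0}]'

```text
time: 2.65
eef_pos: [0.5398, 0.1749, 0.2624]
tcp_rot: [-0.069, 0.998, -0.0, -0.0]
contact_force: [-0.0, -0.2, -0.3]
opening: 1.002
finger_force: 0.0
```

Run:
```python
from h import *
import pickle
c=pickle.load(open("rest.pkl","rb")); s=ctrl.calibration("scene")
for z in (0,.1,.2): print(z,"bin",onplane(c,348,345,z).round(3),"pale",onplane(c,190,303,z).round(3))
print("bin foot",onplane(s,366,187,0).round(3), onplane(s,368,122,.1).round(3),onplane(s,368,122,.15).round(3),onplane(s,368,122,.2).round(3))
c=ctrl.calibration("wrist"); im=ctrl.read_camera("wrist"); cv2.imwrite("pics/ch.png",im); pickle.dump(c,open("ch.pkl","wb")); st=ctrl.get_state(); print(st['eef_pos'],st['qpos'])
```

```text
0 bin [ 0.573 -0.463  0.   ] pale [ 0.391 -0.41   0.   ]
0.1 bin [ 0.565 -0.405  0.1  ] pale [ 0.426 -0.364  0.1  ]
0.2 bin [ 0.558 -0.347  0.2  ] pale [ 0.461 -0.319  0.2  ]
bin foot [ 0.764 -0.44   0.   ] [ 1.026 -0.775  0.1  ] [ 0.897 -0.614  0.15 ] [ 0.769 -0.453  0.2  ]
[0.53992981 0.17453727 0.26236229] [ 1.34004895e-01  3.46569115e-02  1.82415784e+00 -2.81774029e-04
  1.28281259e+00 -1.57491222e+00]
```

View pics/ch.png

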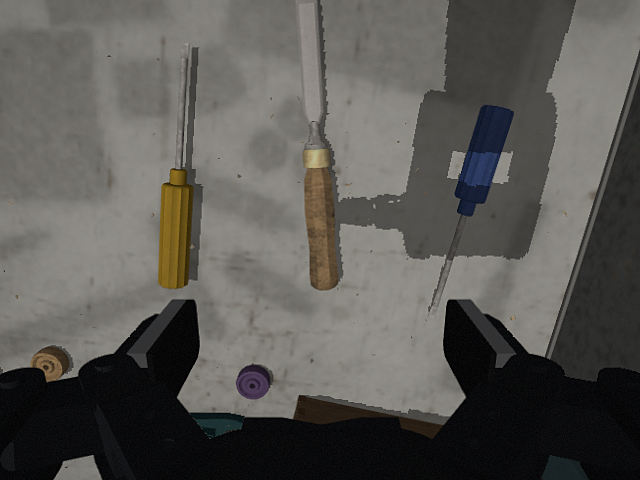

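Seen from above the chisel: handle end at (325,289), ferrule front at (317,149), blade running up to about (310,0). Yellow is at columns 160–195 and blue at 430–513, both clear of the jaws' path.

Run:
```python
from h import *
import pickle
c=pickle.load(open("ch.pkl","rb")); im=cv2.imread("pics/ch.png")
hsv=cv2.cvtColor(im,cv2.COLOR_BGR2HSV); m=cv2.inRange(hsv,(5,70,50),(30,255,255)); m[:,:290]=0;m[:,350:]=0;m[:140]=0;m[295:]=0
m=cv2.morphologyEx(m,cv2.MORPH_OPEN,np.ones((3,3)))
cs,_=cv2.findContours(m,cv2.RETR_EXTERNAL,cv2.CHAIN_APPROX_NONE); k=max(cs,key=cv2.contourArea); print(cv2.boundingRect(k))
P=np.array([onplane(c,u,v,.014)[:2] for u,v in k[:,0]],np.float32)*1000
r=cv2.minAreaRect(P); print(r)
e=onplane(c,*( (325,288)),.014)[:2]; f=onplane(c,317,149,.014)[:2]; b=onplane(c,311,20,.014)[:2]
d=np.degrees(np.arctan2(*(e-f)[::-1])); d2=np.degrees(np.arctan2(*(f-b)[::-1])); print(e,f,b,d,d2,np.linalg.norm(e-f))
u=(e-b)/np.linalg.norm(e-b); g=f+u*.032; o=f-u*.013; print("grip",g,"origin",o,"yaw",np.degrees(np.arctan2(u[1],u[0])))
st=ctrl.get_state(); from scipy.spatial.transform import Rotation as R
M=R.from_quat(st['tcp_rot']).as_matrix(); p=st['eef_pos']
print("yaw tool y",np.degrees(np.arctan2(M[1,1],M[0,1])),"off",M.T@(np.array([*g,.02])-p))
```

```text
(303, 148, 35, 142)
((563.6640014648438, 176.4300079345703), (136.24522399902344, 26.928966522216797), 11.661808013916016)
[0.62904211 0.19049744] [0.49697678 0.16454857] [0.39220802 0.14518351] 11.116160512364363 10.472143678840801 0.13459047418962755
grip [0.52840666 0.17056211] origin [0.48420839 0.16210557] yaw 10.831606317164166
yaw tool y 97.9183240790543 off [ 0.01195223 -0.00228437  0.24236334]
```

step_arm --motion '[{"offset":[-0.0045,-0.001,0.03],"twist":-3},{"offset":[-0.0045,-0.001,0.06],"twist":-3},{"offset":[-0.0045,-0.001,0.09],"twist":-3},{"offset":[-0.0045,-0.001,0.12],"twist":-3},{"offset":[-0.0045,-0.001,0.15],"twist":-3},{"offset":[-0.0045,-0.001,0.18],"twist":-3},{"offset":[-0.0045,-0.001,0.205],"twist":-3},{"offset":[-0.0045,-0.001,0.225],"twist":-3},{"offset":[-0.0045,-0.001,0.237],"twist":-3},{"offset":[-0.0045,-0.001,0.243],"twist":-3},{"offset":[-0.0045,-0.001,0.247],"twist":-3},{"offset":[-0.0045,-0.001,0.247],"twist":-3}]'

```text
time: 3.9
eef_pos: [0.545, 0.1745, 0.0157]
tcp_rot: [-0.096, 0.995, 0.0, 0.0]
contact_force: [-0.4, 0.4, -0.1]
opening: 1.0
finger_force: 0.0
```

step_arm --motion '[{"offset":[0,0,0],"twist":0},{"offset":[0,0,0],"twist":0},{"offset":[0,0,0],"twist":0},{"offset":[0,0,0],"twist":0},{"offset":[0,0,0],"twist":0},{"offset":[0,0,0],"twist":0},{"offset":[0,0,0],"twist":0},{"offset":[0,0,0],"twist":0},{"offset":[0,0,0],"twist":0},{"offset":[0,0,0],"twist":0}]' --gripper 0.01 --grip_force 70

```text
time: 4.9
eef_pos: [0.545, 0.1748, 0.016]
tcp_rot: [-0.096, 0.995, 0.0, 0.0]
contact_force: [-1.9, -1.1, 4.8]
opening: 0.298
finger_force: 69.1
```

step_arm --motion '[{"offset":[0,0,-0.005],"twist":0},{"offset":[0,0,-0.015],"twist":0},{"offset":[0,0,-0.03],"twist":0},{"offset":[0,0,-0.055],"twist":0},{"offset":[0,0,-0.08],"twist":0},{"offset":[0,0,-0.11],"twist":0},{"offset":[0,0,-0.14],"twist":0},{"offset":[0,0,-0.17],"twist":0},{"offset":[0,0,-0.195],"twist":0},{"offset":[0,0,-0.215],"twist":0},{"offset":[0,0,-0.23],"twist":0},{"offset":[0,0,-0.235],"twist":0}]'

```text
time: 6.1
eef_pos: [0.5453, 0.1748, 0.2531]
tcp_rot: [-0.096, 0.995, 0.0, 0.002]
contact_force: [0.5, 0.7, -1.4]
opening: 0.296
finger_force: 69.0
```

step_arm --motion '[{"offset":[0.01,-0.03,-0.235],"twist":7},{"offset":[0.02,-0.07,-0.235],"twist":15},{"offset":[0.03,-0.11,-0.235],"twist":23},{"offset":[0.04,-0.15,-0.235],"twist":31},{"offset":[0.05,-0.19,-0.235],"twist":39},{"offset":[0.06,-0.23,-0.235],"twist":47},{"offset":[0.07,-0.27,-0.235],"twist":55},{"offset":[0.08,-0.31,-0.235],"twist":63},{"offset":[0.09,-0.35,-0.235],"twist":71},{"offset":[0.1,-0.39,-0.235],"twist":79},{"offset":[0.11,-0.425,-0.235],"twist":87},{"offset":[0.115,-0.444,-0.235],"twist":95}]'

```text
time: 7.3
eef_pos: [0.5155, -0.2863, 0.4835]
tcp_rot: [0.672, 0.74, -0.0, -0.001]
contact_force: [1.0, -0.0, -1.7]
opening: 0.303
finger_force: 69.3
```

step_arm --motion '[{"offset":[0,0,0.01],"twist":8},{"offset":[0,0,0.03],"twist":16},{"offset":[0,0,0.06],"twist":24},{"offset":[0,0,0.09],"twist":32},{"offset":[0,0,0.12],"twist":40},{"offset":[0,0,0.15],"twist":48},{"offset":[0,0,0.18],"twist":56},{"offset":[0,0,0.21],"twist":63},{"offset":[0,0,0.24],"twist":70},{"offset":[0,0,0.27],"twist":75},{"offset":[0,0,0.29],"twist":77.3},{"offset":[0,0,0.3],"twist":77.3}]'

```text
time: 8.5
eef_pos: [0.5148, -0.2818, 0.1814]
tcp_rot: [0.987, 0.162, -0.002, -0.002]
contact_force: [0.2, 0.2, -1.2]
opening: 0.297
finger_force: 69.3
```

step_arm --motion '[{"offset":[0,0,0],"twist":0},{"offset":[0,0,0],"twist":0},{"offset":[0,0,0],"twist":0}]'

```text
time: 8.8
eef_pos: [0.5172, -0.2838, 0.1872]
tcp_rot: [0.987, 0.163, 0.001, 0.001]
contact_force: [0.1, 0.3, -1.2]
opening: 0.298
finger_force: 69.3
```

Run:
```python
from h import *
import pickle
from scipy.spatial.transform import Rotation as R
c=ctrl.calibration("wrist"); im=ctrl.read_camera("wrist"); cv2.imwrite("pics/held.png",im); pickle.dump(c,open("held.pkl","wb"))
cv2.imwrite("pics/side.png",ctrl.read_camera("side"))
st=ctrl.get_state();M=R.from_quat(st['tcp_rot']).as_matrix();print(st['eef_pos'],np.degrees(np.arctan2(M[1,1],M[0,1])),M[:,2])
```

```text
[ 0.51709461 -0.28362444  0.18699234] -71.2850081458287 [ 0.002221   -0.00175044 -0.999996  ]
```

View pics/held.png

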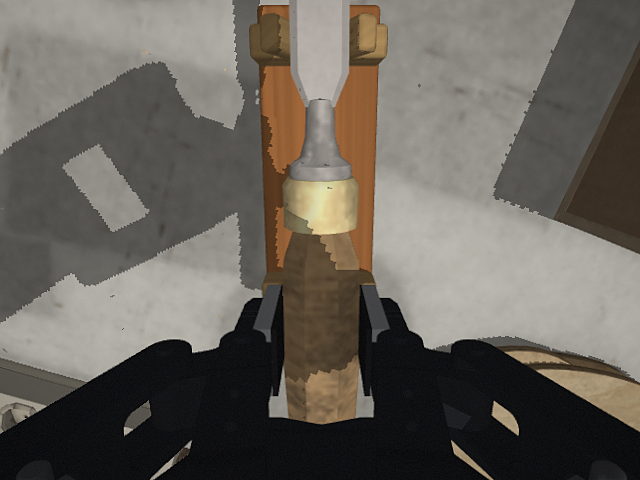

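View pics/side.png

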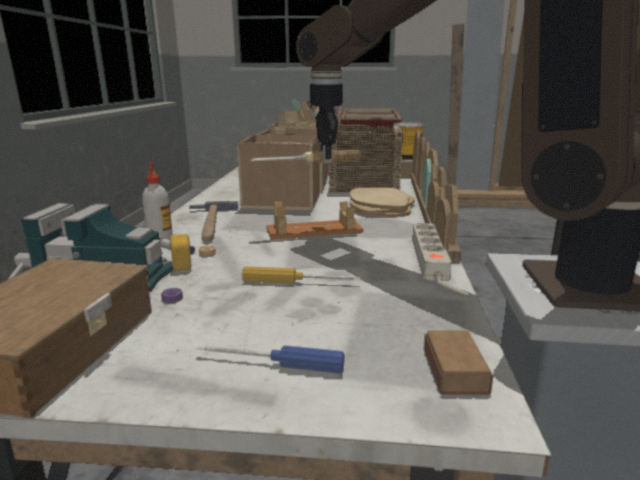

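The chisel is level in the grip. The blade centre is at column 320, the far post's centre at 319 and the base's centreline at 319, so they line up within about 1 mm. The side view confirms it hangs level above the rest. Lowering it now.

step_arm --motion '[{"offset":[0,0,0.015],"twist":0},{"offset":[0,0,0.03],"twist":0},{"offset":[0,0,0.045],"twist":0},{"offset":[0,0,0.06],"twist":0},{"offset":[0,0,0.075],"twist":0},{"offset":[0,0,0.09],"twist":0},{"offset":[0,0,0.1],"twist":0},{"offset":[0,0,0.108],"twist":0},{"offset":[0,0,0.115],"twist":0},{"offset":[0,0,0.12],"twist":0},{"offset":[0,0,0.124],"twist":0},{"offset":[0,0,0.124],"twist":0}]'

```text
time: 10.1
eef_pos: [0.5163, -0.283, 0.061]
tcp_rot: [0.987, 0.162, -0.0, -0.0]
contact_force: [0.1, 1.1, -1.9]
opening: 0.296
finger_force: 69.3
```

step_arm --motion '[{"offset":[0,0,0.001],"twist":0},{"offset":[0,0,0.002],"twist":0},{"offset":[0,0,0.003],"twist":0},{"offset":[0,0,0.004],"twist":0},{"offset":[0,0,0.004],"twist":0}]'

```text
time: 10.6
eef_pos: [0.5163, -0.2831, 0.0572]
tcp_rot: [0.987, 0.162, -0.0, -0.0]
contact_force: [-0.0, -0.4, -1.3]
opening: 0.299
finger_force: 69.3
```

step_arm --motion '[{"offset":[0,0,0.001],"twist":0},{"offset":[0,0,0.002],"twist":0},{"offset":[0,0,0.002],"twist":0},{"offset":[0,0,0.002],"twist":0}]'

```text
time: 11.0
eef_pos: [0.5166, -0.2832, 0.0558]
tcp_rot: [0.987, 0.162, 0.0, 0.0]
contact_force: [-0.7, 0.8, 1.6]
opening: 0.301
finger_force: 69.7
```

Contact with the rest: the force went from -1.5 to +1.6 N. Releasing with a modest opening, then lifting.

step_arm --motion '[{"offset":[0,0,0],"twist":0},{"offset":[0,0,0],"twist":0},{"offset":[0,0,0],"twist":0},{"offset":[0,0,0],"twist":0},{"offset":[0,0,0],"twist":0},{"offset":[0,0,0],"twist":0},{"offset":[0,0,0],"twist":0},{"offset":[0,0,0],"twist":0}]' --gripper 0.055

```text
time: 11.8
eef_pos: [0.5164, -0.2831, 0.0553]
tcp_rot: [0.987, 0.162, 0.0, 0.0]
contact_force: [0.6, 0.2, -0.4]
opening: 0.643
finger_force: 0.0
```

step_arm --motion '[{"offset":[0,0,-0.005],"twist":0},{"offset":[0,0,-0.015],"twist":0},{"offset":[0,0,-0.03],"twist":0},{"offset":[0,0,-0.05],"twist":0},{"offset":[0,0,-0.075],"twist":0},{"offset":[0,0,-0.1],"twist":0},{"offset":[0,0,-0.13],"twist":0},{"offset":[0,0,-0.16],"twist":0},{"offset":[0,0,-0.18],"twist":0},{"offset":[0,0,-0.19],"twist":0},{"offset":[0,0,-0.19],"twist":0},{"offset":[0,0,-0.19],"twist":0}]'

```text
time: 13.0
eef_pos: [0.516, -0.2828, 0.2447]
tcp_rot: [0.987, 0.162, -0.0, -0.0]
contact_force: [0.1, -1.3, -0.2]
opening: 0.641
finger_force: 0.0
```

Run:
```python
from h import *
im=ctrl.read_camera("wrist"); s=ctrl.read_camera("side"); k=ctrl.read_camera("scene")
a=cv2.resize(im,(480,360)); b=cv2.resize(s[190:250,240:380],(320,137),interpolation=cv2.INTER_CUBIC); d=cv2.resize(k[180:245,330:450],(320,173),interpolation=cv2.INTER_CUBIC)
o=np.zeros((360,800,3),np.uint8); o[:,:480]=a; o[:137,480:]=b; o[150:323,480:]=d
cv2.imwrite("pics/fin.png",o); print(ctrl.get_state()['time'])
```

```text
13.15
```

View pics/fin.png

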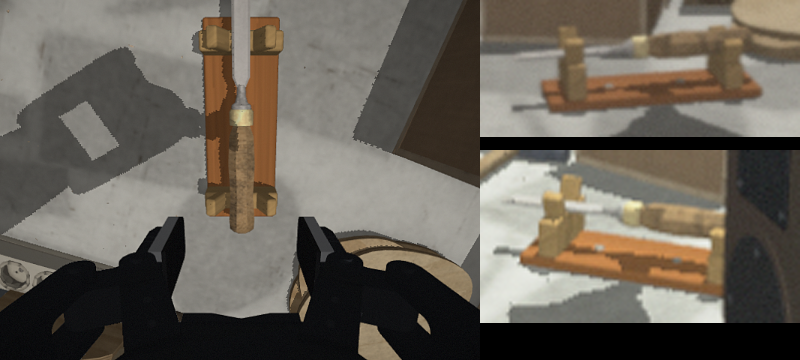

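The chisel lies in both posts, blade in the far slot and handle in the near saddle, level in the side and scene crops. I'll check its position along the rest numerically, then hand in.

Run:
```python
from h import *
c=ctrl.calibration("wrist"); u=np.array([np.cos(np.radians(18.7)),np.sin(np.radians(18.7))]); n=np.array([-u[1],u[0]]); o=np.array([.5597,-.2682])
x=[]
for nm,p,z in (("handle end",(321,309),.054),("ferrule front",(322,145),.054),("base far end",(323,23),.012)):
    d=onplane(c,*p,z)[:2]-o; x.append(d@u); print(nm,(d@u).round(4),(d@n).round(4))
if abs(x[0]+.131)<.013 and abs(x[2]-.101)<.012: print(ctrl.sign_off())
```

```text
handle end -0.1308 0.0003
ferrule front 0.0049 -0.0006
base far end 0.0987 -0.0015
the job is handed in; nothing more can be done
None
```

The chisel is turned end for end and lies level in the rest, handle in the near saddle, blade in the far slot and edge pointing away, within about 3 mm of its seat by the camera; the gripper was clear and I never touched the screwdrivers. I handed the job in at about 13 s, and no verdict came back.

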